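Measure the knife block's round hole with a depth gauge

TASK

The empty knife block is to get a new sharpening steel, so measure how deep its round slanted hole is: take the depth gauge out of its stand and put its rod straight down the hole, gently, until the tip rests on the bottom and the sliding collar lies against the top face of the block, pushed up by it. Then draw the gauge out and stand it upright in its stand again, fully down, with the collar left where the hole set it; leave the other things on the worktop alone.

Things in the scene. Friction and masses are not known exactly. Their poses are not given: they have to be found in the camera images.
- gauge: Depth gauge, 200 mm long: a round steel rod, 12 mm thick with a flat tip and black rings every 10 mm, below a black square handle (24 x 24 mm, edges rounded) that runs from 132 to 198 mm from the tip, with a small steel knob (16 mm wide) ending at 200.5 mm. 165 g in all, mass varies. Origin: centre of the tip; z runs from the tip up through the handle, x and y are square to the handle's flat sides. Stands loose and upright in its stand at the start, turned any way about z.
- collar_face (a point): Centre of the lower face of the sliding collar on the gauge's rod, a plain steel disc 36 mm wide and 12 mm high. It slides along the rod and stays where it is left by friction (about 1.3 N to move it). Its lower face can be 50 to 116 mm from the tip; at the start it is 54 to 66 mm from it. Axes as the gauge.
- stand: Gauge stand, fixed: a round wooden foot 96 mm wide and 13 mm high with an upright steel tube, 25 mm wide outside, 15 mm inside (so the gauge may lean a little, up to about 0.12 rad), whose mouth flares to 43 mm outside (about 33 mm inside). Tube top 56 mm and tube floor 14 mm above the worktop. Origin: centre of the underside, z up; the tube is on the z axis.
- knife_block: Wooden knife block, fixed: foot board 190 x 124 x 14 mm, prop at the back, head 100 x 120 x 150 mm that leans 30 degrees from vertical, top towards the block's -x (mostly to the robot's left, a little towards it). Highest edge 190 mm up. In its slanted top face: three knife slots 6 mm wide and, nearer the low (-x) edge, one round hole. Origin: centre of the foot board's underside; z up.
- hole_mouth (a point): Centre of the mouth of the round hole, in the plane of the block's slanted top face: hole 18 mm wide, mouth bevelled by 2 mm, about 156 mm above the worktop. Its z axis points out of the hole along the hole's axis, 30 degrees from vertical; y is level. The low edge of the face is 30 mm from it.
- hole_bottom (a point): Centre of the flat bottom of the round hole, on the hole's axis, 80 to 104 mm below the mouth, different each time; cannot be seen from outside. Rigid. Axes as hole_mouth.
- mug: Bystander (sizes in mm): white mug, handle at its side, 92 wide, 95 tall, loose; origin at the centre of its underside.
- honey_jar: Bystander (sizes in mm): jar with a dark lid, 70 wide, 104 tall, loose; origin at the centre of its underside.
- pepper_mill: Bystander (sizes in mm): turned wooden mill, 58 wide, 150 tall, loose; origin at the centre of its underside.
- olive_pot: Bystander (sizes in mm): small jar with a pale lid, 55 wide, 71 tall, loose; origin at the centre of its underside.
- mustard_pot: Bystander (sizes in mm): small jar with a pale lid, 55 wide, 71 tall, loose; origin at the centre of its underside.
- spoon_rest: Bystander (sizes in mm): shallow oval dish, 76 x 124 x 18, loose; origin at the centre of its underside.
- coffee_jar: Bystander (sizes in mm): jar, 63 wide, 134 tall, loose; origin at the centre of its underside.
Things that resemble listed ones, but are neither listed nor needed, are in the scene too. Leave any white look-alike of the stand alone.

How it is judged (in metres and radians):
On the way, in this order (a step that is already met when the one before it is completed fails the run):
1. the gauge is out of its stand (z of gauge in the frame of stand above 0.065 m), for 0.1 s.
2. the rod's tip rests on the bottom of the round hole (within 3 mm), the rod in line with the hole, and the collar lies against the block's top face (within 4 mm) (z of gauge in the frame of hole_bottom below 0.003 m and distance between gauge and hole_bottom below 0.008 m and angle between the z axis of gauge and the z axis of hole_mouth, either way round below 0.12 rad and z of collar_face in the frame of hole_mouth between -0.003 and 0.004 m), for 0.2 s.
At the end, for the whole second after the job is handed in: The gauge stands released and at rest in its stand: tip within 8 mm of the tube's axis and within 5 mm of its floor, leaning less than 0.22 rad, and the collar's lower face is as far from the tip as the round hole is deep, within 3 mm (more than 6 mm off always fails) (horizontal distance between gauge and stand below 0.008 m and z of gauge in the frame of stand between 0.01 and 0.019 m and angle between gauge's own z axis and vertical below 0.22 rad and linear speed of gauge below 0.02 m/s and ((z of hole_bottom in the frame of hole_mouth between -0.083 and -0.078 m and z of collar_face in the frame of gauge between 0.077 and 0.086 m) or (z of hole_bottom in the frame of hole_mouth between -0.086 and -0.083 m and z of collar_face in the frame of gauge between 0.08 and 0.089 m) or (z of hole_bottom in the frame of hole_mouth between -0.089 and -0.086 m and z of collar_face in the frame of gauge between 0.083 and 0.092 m) or (z of hole_bottom in the frame of hole_mouth between -0.092 and -0.089 m and z of collar_face in the frame of gauge between 0.086 and 0.095 m) or (z of hole_bottom in the frame of hole_mouth between -0.095 and -0.092 m and z of collar_face in the frame of gauge between 0.089 and 0.098 m) or (z of hole_bottom in the frame of hole_mouth between -0.098 and -0.095 m and z of collar_face in the frame of gauge between 0.092 and 0.101 m) or (z of hole_bottom in the frame of hole_mouth between -0.101 and -0.098 m and z of collar_face in the frame of gauge between 0.095 and 0.104 m) or (z of hole_bottom in the frame of hole_mouth between -0.106 and -0.101 m and z of collar_face in the frame of gauge between 0.098 and 0.107 m))); the robot touches nothing.
It fails at once if the gauge is pressed on the block with more than 50 N (contact force between gauge and knife_block above 50 N).
It fails at once if the robot presses on the block with more than 50 N (contact force between the arm and knife_block above 50 N).
It fails at once if a bystander is moved by more than 30 mm or tipped over (distance of any of mug, honey_jar, pepper_mill, olive_pot, mustard_pot, spoon_rest, coffee_jar from where it was at the start of the episode above 0.03 m or angle between any of mug, honey_jar, pepper_mill, olive_pot, mustard_pot, spoon_rest, coffee_jar's own z axis and vertical above 0.5 rad).
It also fails if it takes over 64 s, if anything falls off the work surface, if the arm or the gripper's body presses on something with over 40 N, if the wrist force passes 120 N, or if a joint passes its speed limit or range.

ROBOT

A 6-joint arm with a two-finger parallel gripper is mounted at the origin on a cart in front of the work surface, level with it; the furniture and walls round the work are solid. World frame = base frame: x ahead of the robot, y to its left, z up, the work surface at z = 0. Lengths are in m, angles in degrees, forces in N, time in s.
With the tool pointing down it reaches from about 0.4 to 0.825 m from the base axis. Payload 7 kg.
Tool frame: the origin (TCP) lies at the very end of the fingers, on their centre line; the grasp point (between the pads) lies behind it (r.grasp_offset is the z of the grasp point in the tool frame, in m); z points along the fingers, y is the direction in which the jaws open and shut (so a half turn about z gives the same grasp; the last joint's range is limited). The gripper opens to 88 mm and grips with 3 to 60 N. Pads are 19 mm wide; open, the fingers measure 130 mm over their backs; the gripper's body (78 mm by 193 mm) begins 47 mm behind the grasp point.
Start: joints at [-57.004, 20.546, 0.682, 0, -70.136, -16.507], TCP at [0.192, -0.647, 0.227] pointing down, gripper open.
Joint ranges: [-176.03, 176.03], [-82.01, 121.73], [-58.28, 71.71], [-173.87, 95.51], [-174.79, -0.11], [-173.66, 173.66]. Speed limits (degrees/s): [136.94, 136.94, 172.46, 180, 180, 180].

INTERFACE

Orientations are given as [roll, pitch, yaw] about the fixed x, y, z axes, in that order (R = Rz(yaw) Ry(pitch) Rx(roll)).
In Python, from plant import r gives the robot as it stands. The module is installed in compiled form; this text tells all that it offers.
- The arm moves only by the tool servo_tool, never from a script. Its argument "targets" is a list of rows, each an object of numbers: "dx", "dy", "dz": the shift along the world's x, y, z in cm; "spin": the turn about the world's z in rad; "grip": the opening in per cent of the stroke, from 0 (shut) to 100 (fully open). A call has exactly 10 rows; each row is the pose to reach, as a shift and turn from the pose commanded when the call began; what a row does not reach only later rows make up. A row lasts 1/12 s, in which the tool goes at most 41.7 mm and 7.16 degrees, less where a joint would pass 70% of its speed; a pose out of reach is approached as far as the arm can. A call with a gripper value outside its range is refused whole. The fingers move at their own pace and stop on an object; "squeeze" is the grip in N (left out, the last holds). Time passes only in rows, so rows that repeat a pose let the fingers close, or fill a call up. It gives the time, the measured TCP pose, the force and the opening at its end, in the units of the state.
- r.get_state(): the state, without advancing time (a new reading comes with each control period).
- r.capture(name): name is "side" or "top"; returns the picture (480x640x3 uint8, blue, green, red); there is no depth.
- r.get_calibration(name): a dict with "K" (3x3 intrinsics, pixels), "extrinsics" (4x4, takes a point from camera to world coordinates). Camera axes: x right, y down, z forward; pixel columns grow to the right and rows downward; lengths in m; the calibration is good to about 2 mm. A picture is of the moment at which its call begins. get_calibration takes no time and is no camera call.
- r.close_job(): hands the job in, once; it reports no verdict.
Trained networks look in the newest picture that a camera, given by its name, has taken for a name from the list of things; names that differ only in an ending like _2 or _b are one class to them, and where a whole thing is asked for, a point or a joint stands for the part that bears it (a point fixed in the world has none). Each returns a list of dicts, best first, with "p" (0 to 1); they miss things now and then, are a little off and sometimes report something else, mostly with a low value. They report only what shows in the picture. A call takes as long as a camera call. They do not tell look-alikes from the thing itself.
- r.cut_out(name, camera): "mask" (480x640 bool, what is visible of it) and "extent" ([left, top, right, bottom] in pixels, round what is visible of it).
The state is a dict: "time_s": time; "joints": joint angles; "qd": joint speeds; "joint_torque": joint torques, N m; "tcp_pos": TCP position; "eef_rot": TCP orientation; "contact_force": force on the tool from outside, world axes, zero at the start; "moment": the same for the moment, N m; "gripper_width": finger opening in m.
Only numpy, scipy, OpenCV 4.12 (cv2) and the standard library are available. Lean on these libraries where they do the work, as an engineer would, in place of code of your own. Each camera call takes 0.05 s, during which the arm holds its last target. There are 200 camera calls.

## Working session

There is one attempt and no reset: what is moved stays moved. The work goes in short steps, Python scripts to look and compute and a tool call to move; the robot and the scene stay as the last step left them, time stands still between calls to the robot, and variables do not carry over. Pictures are saved under pics/ and viewed, about 8 in all and at most 12, crops included, and the job is handed in when it is done.

Besides the shell and the picture viewer there is one more tool, called by a JSON object that holds its "op" and its "data", one argument or row to a line. servo_tool: Moves the arm, as the interface text tells. Its arguments: {"type":"object","properties":{"targets":{"type":"array"},"squeeze":{"type":"number"}},"required":["targets"]}

```bash
mkdir -p pics
cat > h.py <<'E'
import numpy as np, cv2
from plant import r
def cal(c):
    k=r.get_calibration(c); return np.array(k["K"]),np.array(k["extrinsics"])
def px(c,P):
    K,E=cal(c); P=np.atleast_2d(P); q=(P-E[:3,3])@E[:3,:3]; u=q@K.T; return u[:,:2]/u[:,2:]
def ray(c,uv):
    K,E=cal(c); d=E[:3,:3]@np.linalg.solve(K,[uv[0],uv[1],1]); return E[:3,3],d/np.linalg.norm(d)
def onz(c,uv,z):
    o,d=ray(c,uv); return o+d*(z-o[2])/d[2]
def tri(u1,u2):
    o1,d1=ray("side",u1);o2,d2=ray("top",u2)
    A=np.stack([d1,-d2],1); s=np.linalg.lstsq(A,o2-o1,rcond=None)[0]
    a,b=o1+s[0]*d1,o2+s[1]*d2; return (a+b)/2,np.linalg.norm(a-b)
E
python3 - <<'E'
from h import *
s=r.get_state(); print(s,r.grasp_offset)
ims={}
for c in("side","top"):
    ims[c]=r.capture(c); cv2.imwrite(f"pics/{c}0.png",ims[c]); print(c,cal(c)[1].round(3).tolist(),cal(c)[0][0,0])
    for n in("gauge","stand","knife_block","collar_face"):
        for k in r.cut_out(n,c)[:3]: print(c,n,round(k["p"],2),np.round(k["extent"]))
E
```

```text
{'time_s': 0.0, 'joints': array([-5.70030665e+01,  2.05911217e+01,  6.36446451e-01, -1.95986836e-02,
       -7.01354565e+01, -1.65058643e+01]), 'qd': array([-0.12992114, -0.00991069, -0.03922096,  0.05804478,  0.07294924,
        0.04744275]), 'joint_torque': array([-3.29181212e-04, -5.82721174e+01,  2.93075484e+01,  6.99774876e+00,
        7.04835678e-03, -1.70997755e-04]), 'tcp_pos': array([ 0.19144499, -0.64679951,  0.22564816]), 'eef_rot': array([ 1.79908348e+02, -7.94505292e-03, -1.63515599e+02]), 'contact_force': array([ 0.09669407,  0.14392747, -0.52546527]), 'moment': array([-0.0233561 ,  0.01180497,  0.07278934]), 'gripper_width': 0.08768204836901611} -0.0188
side [[0.883, 0.417, -0.215, 0.823], [0.469, -0.78, 0.415, -0.635], [0.006, -0.467, -0.884, 1.192], [0.0, 0.0, 0.0, 1.0]] 497.52367874367155
side gauge 0.96 [369. 136. 387. 179.]
side stand 0.93 [356. 173. 391. 201.]
side stand 0.77 [234. 238. 268. 269.]
side knife_block 0.71 [277. 241. 332. 333.]
side collar_face 0.51 [371. 165. 385. 178.]
top [[-0.012, -0.997, 0.07, 0.453], [-1.0, 0.013, 0.005, -0.129], [-0.006, -0.07, -0.998, 1.457], [0.0, 0.0, 0.0, 1.0]] 615.349604073237
top gauge 0.91 [173. 204. 202. 219.]
top stand 0.86 [332. 284. 369. 321.]
top knife_block 0.71 [319. 178. 412. 263.]
top knife_block 0.59 [174. 205. 202. 219.]
top collar_face 0.41 [185. 207. 199. 222.]
top collar_face 0.33 [180. 197. 222. 239.]
```

View pics/side0.png

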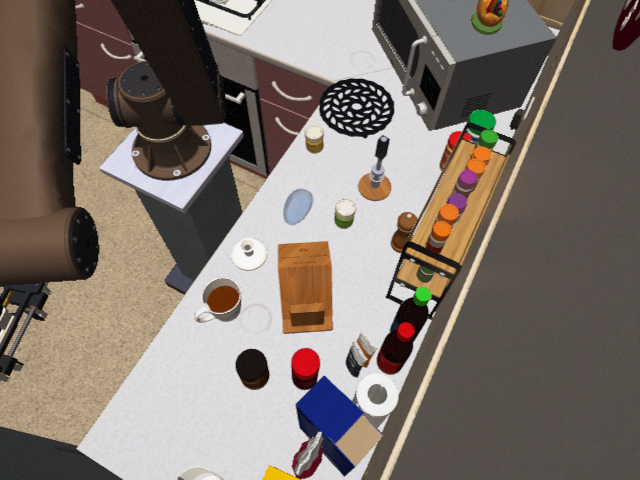

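View pics/top0.png

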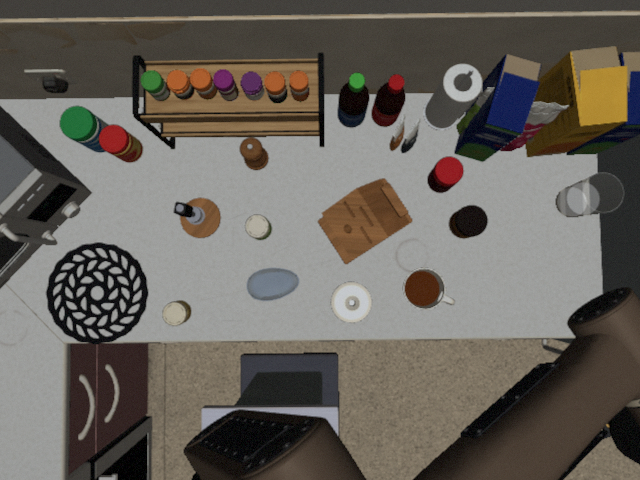

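Run:
```python
from h import *
t=cv2.imread("pics/top0.png");s=cv2.imread("pics/side0.png")
def cr(im,x,y,w,h,W=400,H=300): return cv2.resize(im[y:y+h,x:x+w],(W,H),interpolation=cv2.INTER_CUBIC)
a=np.hstack([cr(t,160,190,80,60),cr(t,305,172,120,90)])
b=np.hstack([cr(s,330,132,100,75),cr(s,245,236,120,90)])
cv2.imwrite("pics/c1.png",np.vstack([a,b]))
```

```text
(no output)
```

View pics/c1.png

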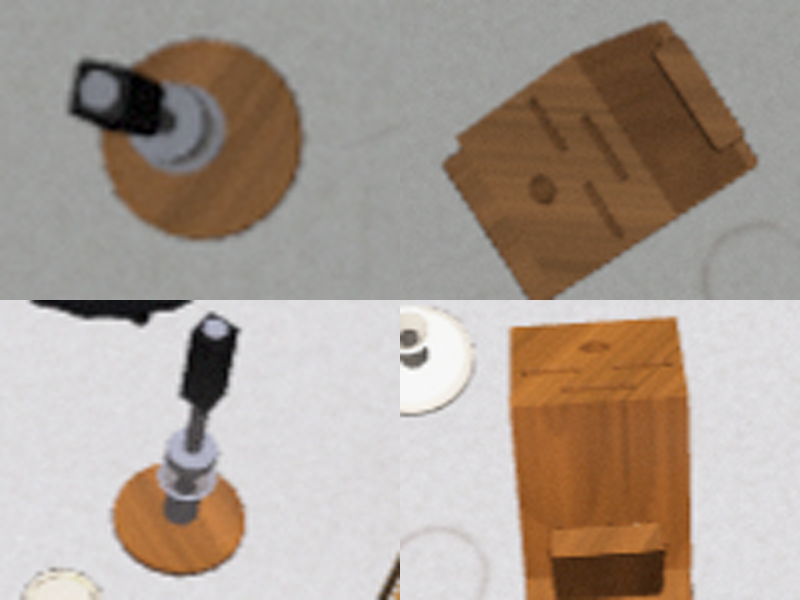

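Run:
```python
from h import *
print("knob",tri((383.7,138.8),(180,208)))
print("foot",tri((374.5,186.5),(200.2,217.8)))
print("foot top@z.013",onz("top",(200.2,217.8),.013),onz("side",(374.5,186.5),.013))
print("hole",tri((303.5,250.1),(347.6,229)), onz("top",(347.6,229),.156),onz("side",(303.5,250.1),.156))
for a in(((533-400)/3.333+305,98/3.333+172,(565-400)/3.333+305,150/3.333+172),((585-400)/3.333+305,183/3.333+172,(623-400)/3.333+305,238/3.333+172),((585-400)/3.333+305,117/3.333+172,(627-400)/3.333+305,180/3.333+172)):
  p=onz("top",a[:2],.16);q=onz("top",a[2:],.16);d=p-q;print(np.degrees(np.arctan2(d[1],d[0])))
p=onz("top",(176.4,202.4),.212);q=onz("top",(174,212),.212);d=p-q;print("handle",np.degrees(np.arctan2(d[1],d[0])))
print("mill",onz("top",(254,154),.1), "mw corner", onz("top",(90,190),.2))
```

```text
knob (array([0.59507905, 0.1626632 , 0.21236019]), np.float64(0.0006858858948696836))
foot (array([ 5.94858662e-01,  1.63920104e-01, -2.23518198e-04]), np.float64(4.671838992350945e-05))
foot top@z.013 [0.59359306 0.16127853 0.013     ] [0.59737479 0.15504678 0.013     ]
hole (array([ 0.55251978, -0.18018118,  0.15239442]), np.float64(0.00099890650109518)) [ 0.55183685 -0.18032442  0.156     ] [ 0.55386082 -0.18146291  0.156     ]
30.617416163639795
33.658382765024854
32.64174891601013
handle -13.79478714107474
mill [0.72663777 0.02376461 0.1       ] mw corner [0.6359241  0.35142463 0.2       ]
```

{"op": "servo_tool", "data": {
  "targets": [
    {"dx": 1, "dy": 3, "dz": 3, "spin": 0.1, "grip": 100},
    {"dx": 3, "dy": 7, "dz": 6, "spin": 0.2, "grip": 100},
    {"dx": 5, "dy": 11, "dz": 8, "spin": 0.3, "grip": 100},
    {"dx": 7, "dy": 15, "dz": 8, "spin": 0.4, "grip": 100},
    {"dx": 9, "dy": 19, "dz": 8, "spin": 0.5, "grip": 100},
    {"dx": 11, "dy": 23, "dz": 8, "spin": 0.6, "grip": 100},
    {"dx": 13, "dy": 27, "dz": 8, "spin": 0.7, "grip": 100},
    {"dx": 15, "dy": 31, "dz": 8, "spin": 0.8, "grip": 100},
    {"dx": 17, "dy": 35, "dz": 8, "spin": 0.9, "grip": 100},
    {"dx": 19, "dy": 39, "dz": 8, "spin": 1.04, "grip": 100}
  ]
}}

```text
time_s: 1.33
tcp_pos: [0.3636, -0.292, 0.307]
eef_rot: [-179.9, -0.0, -104.5]
contact_force: [1.8, -0.3, 0.1]
gripper_width: 0.0877
```

{"op": "servo_tool", "data": {
  "targets": [
    {"dx": 2, "dy": 4, "dz": 0, "spin": 0, "grip": 100},
    {"dx": 4, "dy": 8, "dz": 0, "spin": 0, "grip": 100},
    {"dx": 6, "dy": 12, "dz": 0, "spin": 0, "grip": 100},
    {"dx": 8, "dy": 16, "dz": 0, "spin": 0, "grip": 100},
    {"dx": 10, "dy": 20, "dz": 0, "spin": 0, "grip": 100},
    {"dx": 12, "dy": 24, "dz": 0, "spin": 0, "grip": 100},
    {"dx": 14, "dy": 28, "dz": 0, "spin": 0, "grip": 100},
    {"dx": 17, "dy": 33, "dz": 0, "spin": 0, "grip": 100},
    {"dx": 19, "dy": 37, "dz": 0, "spin": 0, "grip": 100},
    {"dx": 21.3, "dy": 41.9, "dz": 0, "spin": 0, "grip": 100}
  ]
}}

```text
time_s: 2.17
tcp_pos: [0.5531, 0.0794, 0.3069]
eef_rot: [-180.0, 0.0, -104.8]
contact_force: [0.1, -1.0, 0.9]
gripper_width: 0.088
```

{"op": "servo_tool", "data": {
  "targets": [
    {"dz": 0, "grip": 100},
    {"dz": 0, "grip": 100},
    {"dz": 0, "grip": 100},
    {"dz": 0, "grip": 100},
    {"dz": 0, "grip": 100},
    {"dz": 0, "grip": 100},
    {"dz": 0, "grip": 100},
    {"dz": 0, "grip": 100},
    {"dz": 0, "grip": 100},
    {"dz": 0, "grip": 100}
  ]
}}

```text
validation failed for argument at $.ta...
```

Run:
```python
from h import *
s=r.get_state(); print(s['time_s'],s['tcp_pos'],s['eef_rot'])
t=r.capture("top");c=r.capture("side")
def cr(im,x,y,w,h,W=400,H=300): return cv2.resize(im[y:y+h,x:x+w],(W,H),interpolation=cv2.INTER_CUBIC)
p=s['tcp_pos'];print(px("top",p),px("side",p))
cv2.imwrite("pics/c2.png",np.hstack([cr(t,100,150,160,120),cr(c,300,70,160,120)]))
```

```text
2.1667 [0.55313294 0.07944117 0.30691   ] [-1.79959240e+02  2.94566456e-02 -1.04758467e+02]
[[212.33898407 223.94788788]] [[356.90030651 130.28453939]]
```

View pics/c2.png

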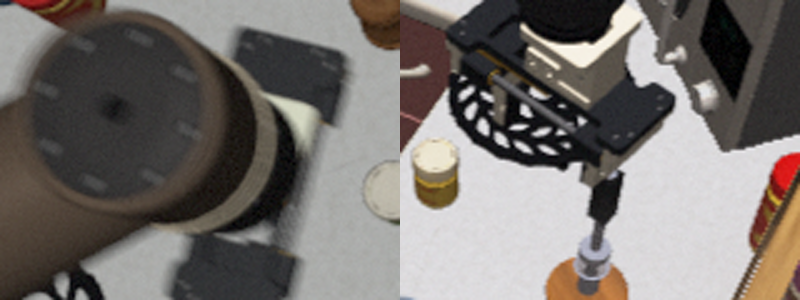

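{"op": "servo_tool", "data": {
  "targets": [
    {"dx": 0, "dy": 0, "dz": 0, "spin": 0, "grip": 100},
    {"dx": 0, "dy": 0, "dz": 0, "spin": 0, "grip": 100},
    {"dx": 0, "dy": 0, "dz": 0, "spin": 0, "grip": 100},
    {"dx": 0, "dy": 0, "dz": 0, "spin": 0, "grip": 100},
    {"dx": 0, "dy": 0, "dz": 0, "spin": 0, "grip": 100},
    {"dx": 0, "dy": 0, "dz": -1, "spin": 0, "grip": 100},
    {"dx": 0, "dy": 0, "dz": -2, "spin": 0, "grip": 100},
    {"dx": 0, "dy": 0, "dz": -3, "spin": 0, "grip": 100},
    {"dx": 0, "dy": 0, "dz": -4, "spin": 0, "grip": 100},
    {"dx": 0, "dy": 0, "dz": -5, "spin": 0, "grip": 100}
  ]
}}

```text
time_s: 3.1
tcp_pos: [0.5521, 0.0771, 0.2549]
eef_rot: [179.9, -0.0, -104.8]
contact_force: [-0.6, -0.2, 0.5]
gripper_width: 0.0874
```

{"op": "servo_tool", "data": {
  "targets": [
    {"dx": 1.5, "dy": 3, "dz": 0, "spin": 0.01, "grip": 100},
    {"dx": 3, "dy": 6, "dz": 0, "spin": 0.01, "grip": 100},
    {"dx": 4.3, "dy": 8.5, "dz": 0, "spin": 0.01, "grip": 100},
    {"dx": 4.3, "dy": 8.5, "dz": 0, "spin": 0.01, "grip": 100},
    {"dx": 4.3, "dy": 8.5, "dz": -1, "spin": 0.01, "grip": 100},
    {"dx": 4.3, "dy": 8.5, "dz": -3, "spin": 0.01, "grip": 100},
    {"dx": 4.3, "dy": 8.5, "dz": -5, "spin": 0.01, "grip": 100},
    {"dx": 4.3, "dy": 8.5, "dz": -7, "spin": 0.01, "grip": 100},
    {"dx": 4.3, "dy": 8.5, "dz": -9, "spin": 0.01, "grip": 100},
    {"dx": 4.3, "dy": 8.5, "dz": -9.5, "spin": 0.01, "grip": 100}
  ]
}}

```text
time_s: 3.93
tcp_pos: [0.5929, 0.1606, 0.1571]
eef_rot: [179.7, -0.2, -104.3]
contact_force: [-0.4, -0.6, -0.5]
gripper_width: 0.0881
```

{"op": "servo_tool", "data": {
  "squeeze": 20,
  "targets": [
    {"dx": 0, "dy": 0, "dz": 0, "spin": 0, "grip": 100},
    {"dx": 0, "dy": 0, "dz": 0, "spin": 0, "grip": 60},
    {"dx": 0, "dy": 0, "dz": 0, "spin": 0, "grip": 45},
    {"dx": 0, "dy": 0, "dz": 0, "spin": 0, "grip": 35},
    {"dx": 0, "dy": 0, "dz": 0, "spin": 0, "grip": 30},
    {"dx": 0, "dy": 0, "dz": 0, "spin": 0, "grip": 25},
    {"dx": 0, "dy": 0, "dz": 0, "spin": 0, "grip": 20},
    {"dx": 0, "dy": 0, "dz": 0, "spin": 0, "grip": 10},
    {"dx": 0, "dy": 0, "dz": 0, "spin": 0, "grip": 0},
    {"dx": 0, "dy": 0, "dz": 0, "spin": 0, "grip": 0}
  ]
}}

```text
time_s: 4.77
tcp_pos: [0.5955, 0.1623, 0.1615]
eef_rot: [-180.0, -0.0, -104.2]
contact_force: [-0.5, 0.1, -0.2]
gripper_width: 0.0333
```

{"op": "servo_tool", "data": {
  "targets": [
    {"dx": 0, "dy": 0, "dz": 0, "spin": 0, "grip": 0},
    {"dx": 0, "dy": 0, "dz": 0, "spin": 0, "grip": 0},
    {"dx": 0, "dy": 0, "dz": 0, "spin": 0, "grip": 0},
    {"dx": 0, "dy": 0, "dz": 0, "spin": 0, "grip": 0},
    {"dx": 0, "dy": 0, "dz": 1, "spin": 0, "grip": 0},
    {"dx": 0, "dy": 0, "dz": 2.5, "spin": 0, "grip": 0},
    {"dx": 0, "dy": 0, "dz": 4, "spin": 0, "grip": 0},
    {"dx": 0, "dy": 0, "dz": 6, "spin": 0, "grip": 0},
    {"dx": 0, "dy": 0, "dz": 8, "spin": 0, "grip": 0},
    {"dx": 0, "dy": 0, "dz": 10, "spin": 0, "grip": 0}
  ]
}}

```text
time_s: 5.6
tcp_pos: [0.5952, 0.1622, 0.263]
eef_rot: [180.0, -0.0, -104.2]
contact_force: [0.2, 0.9, -1.9]
gripper_width: 0.0241
```

{"op": "servo_tool", "data": {
  "targets": [
    {"dx": 0, "dy": -0.5, "dz": 3, "spin": 0.08, "grip": 0},
    {"dx": -0.3, "dy": -3, "dz": 6, "spin": 0.16, "grip": 0},
    {"dx": -0.8, "dy": -7, "dz": 8, "spin": 0.24, "grip": 0},
    {"dx": -1.3, "dy": -11, "dz": 8, "spin": 0.32, "grip": 0},
    {"dx": -1.8, "dy": -15, "dz": 8, "spin": 0.4, "grip": 0},
    {"dx": -2.3, "dy": -19, "dz": 8, "spin": 0.48, "grip": 0},
    {"dx": -2.8, "dy": -23, "dz": 8, "spin": 0.56, "grip": 0},
    {"dx": -3.3, "dy": -27, "dz": 8, "spin": 0.64, "grip": 0},
    {"dx": -3.8, "dy": -31, "dz": 8, "spin": 0.72, "grip": 0},
    {"dx": -4.3, "dy": -34.3, "dz": 8, "spin": 0.81, "grip": 0}
  ]
}}

```text
time_s: 6.43
tcp_pos: [0.5515, -0.1831, 0.3423]
eef_rot: [-180.0, -0.0, -57.6]
contact_force: [0.1, 0.8, -1.0]
gripper_width: 0.0242
```

{"op": "servo_tool", "data": {
  "targets": [
    {"dx": 0, "dy": 0, "dz": 0, "spin": 0, "grip": 0},
    {"dx": 0, "dy": 0, "dz": 0, "spin": 0, "grip": 0},
    {"dx": 0, "dy": 0, "dz": 0, "spin": 0, "grip": 0},
    {"dx": 0, "dy": 0, "dz": 0, "spin": 0, "grip": 0},
    {"dx": 0, "dy": 0, "dz": 0, "spin": 0, "grip": 0},
    {"dx": 0, "dy": 0, "dz": 0, "spin": 0, "grip": 0},
    {"dx": 0, "dy": 0, "dz": 0, "spin": 0, "grip": 0},
    {"dx": 0, "dy": 0, "dz": 0, "spin": 0, "grip": 0},
    {"dx": 0, "dy": 0, "dz": 0, "spin": 0, "grip": 0},
    {"dx": 0, "dy": 0, "dz": 0, "spin": 0, "grip": 0}
  ]
}}

```text
time_s: 7.27
tcp_pos: [0.5526, -0.1805, 0.3415]
eef_rot: [180.0, 0.0, -57.8]
contact_force: [0.5, 0.1, -2.1]
gripper_width: 0.0236
```

Run:
```python
from h import *
s=r.get_state(); print(s['time_s'],s['tcp_pos'],s['eef_rot'])
t=r.capture("top");c=r.capture("side")
def cr(im,x,y,w,h,W=400,H=300): return cv2.resize(im[y:y+h,x:x+w],(W,H),interpolation=cv2.INTER_CUBIC)
p=s['tcp_pos'];tip=p-[0,0,.1475];print(tip,px("top",tip),px("side",tip),px("side",[.5525,-.1805,.155]))
cv2.imwrite("pics/c3.png",np.hstack([cr(t,300,160,120,90),cr(c,255,195,80,60)]))
```

```text
7.2667 [ 0.55255397 -0.18045119  0.34150109] [ 1.79994828e+02  5.38985860e-03 -5.77820479e+01]
[ 0.55255397 -0.18045119  0.19400109] [[348.36832497 227.24726255]] [[302.90801768 241.91535649]] [[303.19506982 249.7253853 ]]
```

View pics/c3.png

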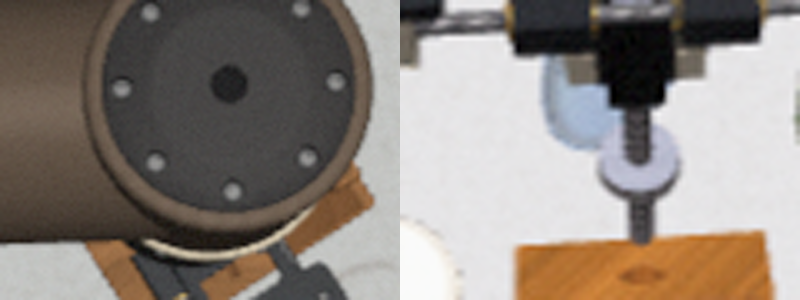

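{"op": "servo_tool", "data": {
  "squeeze": 10,
  "targets": [
    {"dx": 0, "dy": 0, "dz": -1, "spin": 0, "grip": 0},
    {"dx": 0, "dy": 0, "dz": -2, "spin": 0, "grip": 0},
    {"dx": 0, "dy": 0, "dz": -2.8, "spin": 0, "grip": 0},
    {"dx": 0, "dy": 0, "dz": -3.3, "spin": 0, "grip": 0},
    {"dx": 0, "dy": 0, "dz": -3.7, "spin": 0, "grip": 0},
    {"dx": 0, "dy": 0, "dz": -4, "spin": 0, "grip": 0},
    {"dx": 0, "dy": 0, "dz": -4.2, "spin": 0, "grip": 0},
    {"dx": 0, "dy": 0, "dz": -4.4, "spin": 0, "grip": 0},
    {"dx": 0, "dy": 0, "dz": -4.4, "spin": 0, "grip": 0},
    {"dx": 0, "dy": 0, "dz": -4.4, "spin": 0, "grip": 0}
  ]
}}

```text
time_s: 8.2
tcp_pos: [0.5526, -0.1807, 0.2977]
eef_rot: [-180.0, -0.0, -57.8]
contact_force: [-0.2, -0.8, -1.4]
gripper_width: 0.0238
```

{"op": "servo_tool", "data": {
  "targets": [
    {"dx": 0, "dy": 0, "dz": -0.1, "spin": 0, "grip": 0},
    {"dx": 0, "dy": 0, "dz": -0.2, "spin": 0, "grip": 0},
    {"dx": 0, "dy": 0, "dz": -0.2, "spin": 0, "grip": 0},
    {"dx": 0, "dy": 0, "dz": -0.3, "spin": 0, "grip": 0},
    {"dx": 0, "dy": 0, "dz": -0.3, "spin": 0, "grip": 0},
    {"dx": 0, "dy": 0, "dz": -0.4, "spin": 0, "grip": 0},
    {"dx": 0, "dy": 0, "dz": -0.4, "spin": 0, "grip": 0},
    {"dx": 0, "dy": 0, "dz": -0.4, "spin": 0, "grip": 0},
    {"dx": 0, "dy": 0, "dz": -0.4, "spin": 0, "grip": 0},
    {"dx": 0, "dy": 0, "dz": -0.4, "spin": 0, "grip": 0}
  ]
}}

```text
time_s: 9.03
tcp_pos: [0.5525, -0.1807, 0.2936]
eef_rot: [-180.0, -0.0, -57.8]
contact_force: [0.2, -0.1, -1.1]
gripper_width: 0.024
```

{"op": "servo_tool", "data": {
  "targets": [
    {"dx": -0.35, "dy": 0.57, "dz": -0.04, "spin": 0, "grip": 0},
    {"dx": -0.72, "dy": 1.14, "dz": -0.1, "spin": 0, "grip": 0},
    {"dx": -1.07, "dy": 1.7, "dz": -0.2, "spin": 0, "grip": 0},
    {"dx": -1.42, "dy": 2.25, "dz": -0.35, "spin": 0, "grip": 0},
    {"dx": -1.76, "dy": 2.8, "dz": -0.52, "spin": 0, "grip": 0},
    {"dx": -2.11, "dy": 3.34, "dz": -0.72, "spin": 0, "grip": 0},
    {"dx": -2.11, "dy": 3.34, "dz": -0.72, "spin": 0, "grip": 0},
    {"dx": -2.11, "dy": 3.34, "dz": -0.72, "spin": 0, "grip": 0},
    {"dx": -2.11, "dy": 3.34, "dz": -0.72, "spin": 0, "grip": 0},
    {"dx": -2.11, "dy": 3.34, "dz": -0.72, "spin": 0, "grip": 0}
  ]
}}

```text
time_s: 9.87
tcp_pos: [0.5314, -0.1472, 0.2861]
eef_rot: [180.0, 0.0, -57.8]
contact_force: [-0.2, 0.2, -1.9]
gripper_width: 0.0237
```

Run:
```python
from h import *
s=r.get_state(); print(s['time_s'],s['tcp_pos'],s['moment'],s['contact_force'])
t=r.capture("top");c=r.capture("side")
def cr(im,x,y,w,h,W=400,H=300): return cv2.resize(im[y:y+h,x:x+w],(W,H),interpolation=cv2.INTER_CUBIC)
cv2.imwrite("pics/c4.png",np.hstack([cr(t,300,160,120,90),cr(c,240,170,120,90)]))
```

```text
9.8667 [ 0.53135842 -0.14724749  0.28605728] [ 0.04030181  0.0932858  -0.01794937] [-0.22172854  0.23727618 -1.94866268]
```

View pics/c4.png

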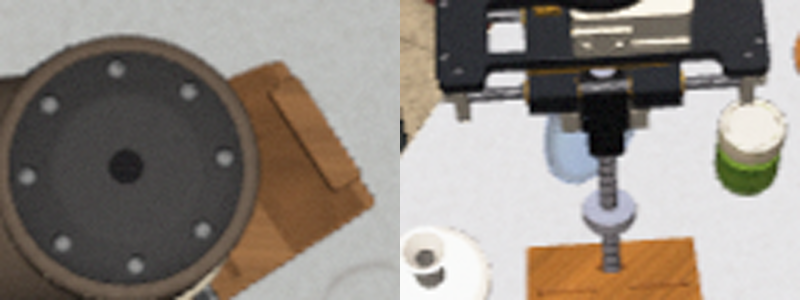

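{"op": "servo_tool", "data": {
  "targets": [
    {"dx": -0.34, "dy": 0.54, "dz": -0.23, "spin": 0, "grip": 0},
    {"dx": -0.68, "dy": 1.07, "dz": -0.49, "spin": 0, "grip": 0},
    {"dx": -1.0, "dy": 1.6, "dz": -0.79, "spin": 0, "grip": 0},
    {"dx": -1.33, "dy": 2.11, "dz": -1.1, "spin": 0, "grip": 0},
    {"dx": -1.64, "dy": 2.6, "dz": -1.45, "spin": 0, "grip": 0},
    {"dx": -1.95, "dy": 3.08, "dz": -1.82, "spin": 0, "grip": 0},
    {"dx": -1.95, "dy": 3.08, "dz": -1.82, "spin": 0, "grip": 0},
    {"dx": -1.95, "dy": 3.08, "dz": -1.82, "spin": 0, "grip": 0},
    {"dx": -1.95, "dy": 3.08, "dz": -1.82, "spin": 0, "grip": 0},
    {"dx": -1.95, "dy": 3.08, "dz": -1.82, "spin": 0, "grip": 0}
  ]
}}

```text
time_s: 10.8
tcp_pos: [0.5119, -0.1165, 0.2681]
eef_rot: [180.0, 0.0, -57.8]
contact_force: [0.2, -0.7, -0.8]
gripper_width: 0.0239
```

Run:
```python
from h import *
s=r.get_state(); print(s['time_s'],s['tcp_pos'],s['moment'],s['contact_force'])
a=np.array([-.267,.4225,.866]);M=np.array([.5525,-.1805,.155]);G=s['tcp_pos']+[0,0,.0188];d=G-M
print("along",d@a,"off",d-(d@a)*a)
c=r.capture("side")
def cr(im,x,y,w,h,W=400,H=300): return cv2.resize(im[y:y+h,x:x+w],(W,H),interpolation=cv2.INTER_CUBIC)
cv2.imwrite("pics/c5.png",cr(c,260,190,80,60,600,450))
for q in (0,.03,.06,.09): print(q,px("side",M+q*a))
```

```text
10.8 [ 0.51192971 -0.11647346  0.26806692] [0.0431242  0.15513444 0.04845199] [ 0.21387779 -0.67215142 -0.83424699]
along 0.15208023208155597 off [ 3.51369467e-05 -2.27353589e-04  1.65436967e-04]
0 [[303.19506982 249.7253853 ]]
0.03 [[302.58250646 238.83277462]]
0.06 [[301.95262451 227.63220457]]
0.09 [[301.30467898 216.11042777]]
```

View pics/c5.png

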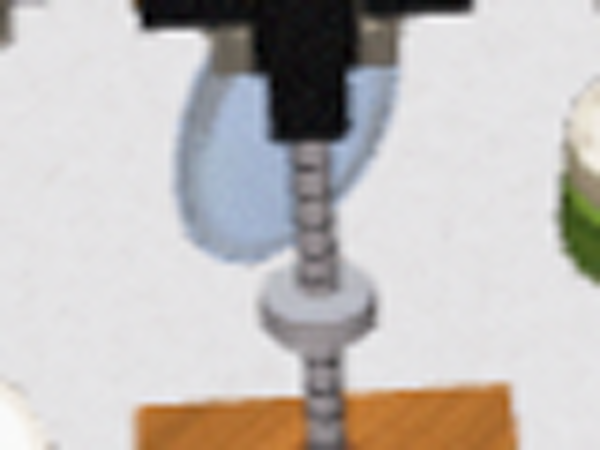

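{"op": "servo_tool", "data": {
  "targets": [
    {"dx": 0.13, "dy": -0.21, "dz": -0.43, "spin": 0, "grip": 0},
    {"dx": 0.27, "dy": -0.42, "dz": -0.87, "spin": 0, "grip": 0},
    {"dx": 0.45, "dy": -0.72, "dz": -1.47, "spin": 0, "grip": 0},
    {"dx": 0.64, "dy": -1.01, "dz": -2.08, "spin": 0, "grip": 0},
    {"dx": 0.83, "dy": -1.31, "dz": -2.68, "spin": 0, "grip": 0},
    {"dx": 1.01, "dy": -1.6, "dz": -3.29, "spin": 0, "grip": 0},
    {"dx": 1.2, "dy": -1.9, "dz": -3.9, "spin": 0, "grip": 0},
    {"dx": 1.34, "dy": -2.11, "dz": -4.33, "spin": 0, "grip": 0},
    {"dx": 1.47, "dy": -2.32, "dz": -4.76, "spin": 0, "grip": 0},
    {"dx": 1.47, "dy": -2.32, "dz": -4.76, "spin": 0, "grip": 0}
  ]
}}

```text
time_s: 11.68
tcp_pos: [0.5264, -0.14, 0.2194]
eef_rot: [179.9, 0.0, -57.8]
contact_force: [0.8, 1.5, -0.9]
gripper_width: 0.024
```

{"op": "servo_tool", "data": {
  "targets": [
    {"dx": 0.05, "dy": -0.08, "dz": -0.17, "spin": 0, "grip": 0},
    {"dx": 0.11, "dy": -0.17, "dz": -0.35, "spin": 0, "grip": 0},
    {"dx": 0.16, "dy": -0.25, "dz": -0.52, "spin": 0, "grip": 0},
    {"dx": 0.19, "dy": -0.3, "dz": -0.61, "spin": 0, "grip": 0},
    {"dx": 0.21, "dy": -0.34, "dz": -0.69, "spin": 0, "grip": 0},
    {"dx": 0.24, "dy": -0.38, "dz": -0.78, "spin": 0, "grip": 0},
    {"dx": 0.27, "dy": -0.42, "dz": -0.87, "spin": 0, "grip": 0},
    {"dx": 0.27, "dy": -0.42, "dz": -0.87, "spin": 0, "grip": 0},
    {"dx": 0.27, "dy": -0.42, "dz": -0.87, "spin": 0, "grip": 0},
    {"dx": 0.27, "dy": -0.42, "dz": -0.87, "spin": 0, "grip": 0}
  ]
}}

```text
time_s: 12.52
tcp_pos: [0.5296, -0.144, 0.2119]
eef_rot: [-180.0, -0.0, -57.8]
contact_force: [-0.0, -0.1, -1.7]
gripper_width: 0.0244
```

{"op": "servo_tool", "data": {
  "targets": [
    {"dx": 0.03, "dy": -0.04, "dz": -0.09, "spin": 0, "grip": 0},
    {"dx": 0.05, "dy": -0.08, "dz": -0.17, "spin": 0, "grip": 0},
    {"dx": 0.08, "dy": -0.13, "dz": -0.26, "spin": 0, "grip": 0},
    {"dx": 0.11, "dy": -0.17, "dz": -0.35, "spin": 0, "grip": 0},
    {"dx": 0.13, "dy": -0.21, "dz": -0.43, "spin": 0, "grip": 0},
    {"dx": 0.13, "dy": -0.21, "dz": -0.43, "spin": 0, "grip": 0},
    {"dx": 0.13, "dy": -0.21, "dz": -0.43, "spin": 0, "grip": 0},
    {"dx": 0.13, "dy": -0.21, "dz": -0.43, "spin": 0, "grip": 0},
    {"dx": 0.13, "dy": -0.21, "dz": -0.43, "spin": 0, "grip": 0},
    {"dx": 0.13, "dy": -0.21, "dz": -0.43, "spin": 0, "grip": 0}
  ]
}}

```text
time_s: 13.35
tcp_pos: [0.5305, -0.146, 0.2075]
eef_rot: [180.0, 0.0, -57.8]
contact_force: [-0.4, 0.4, -2.2]
gripper_width: 0.0239
```

Run:
```python
from h import *
s=r.get_state(); print(s['time_s'],s['tcp_pos'],s['moment'],s['contact_force'])
a=np.array([-.267,.4225,.866]);M=np.array([.5525,-.1805,.155]);G=s['tcp_pos']+[0,0,.0188];d=G-M
print("along",d@a,"off",d-(d@a)*a)
c=r.capture("side")
cv2.imwrite("pics/c6.png",cv2.resize(c[200:260,260:340],(640,480),interpolation=cv2.INTER_CUBIC))
for q in (0,.012,.03,.06,.09): print(q,(px("side",M+q*a)-[260,200])*8)
```

```text
13.35 [ 0.53054973 -0.14599686  0.20748457] [0.01710975 0.1601743  0.0061708 ] [-0.37590398  0.36406096 -2.17391651]
along 0.08217073601867614 off [-1.06785896e-05 -2.13999163e-04  1.24715281e-04]
0 [[345.56055855 397.80308237]]
0.012 [[343.61661391 363.23583036]]
0.03 [[340.66005165 310.66219699]]
0.06 [[335.62099605 221.05763652]]
0.09 [[330.43743186 128.88342214]]
```

View pics/c6.png

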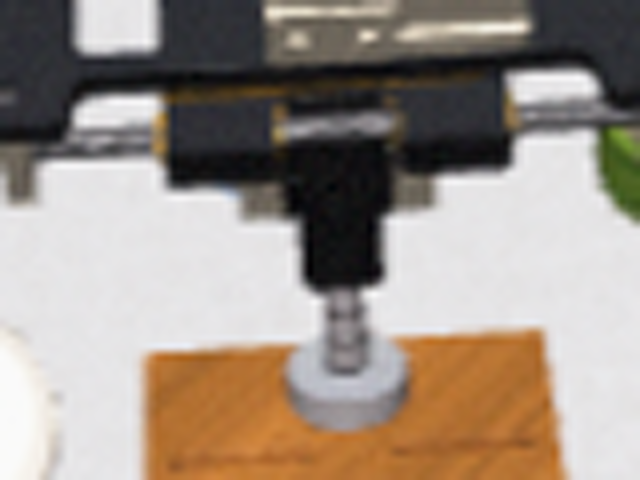

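{"op": "servo_tool", "data": {
  "targets": [
    {"dx": 0.03, "dy": -0.04, "dz": -0.09, "spin": 0, "grip": 0},
    {"dx": 0.05, "dy": -0.08, "dz": -0.17, "spin": 0, "grip": 0},
    {"dx": 0.08, "dy": -0.13, "dz": -0.26, "spin": 0, "grip": 0},
    {"dx": 0.11, "dy": -0.17, "dz": -0.35, "spin": 0, "grip": 0},
    {"dx": 0.13, "dy": -0.21, "dz": -0.43, "spin": 0, "grip": 0},
    {"dx": 0.13, "dy": -0.21, "dz": -0.43, "spin": 0, "grip": 0},
    {"dx": 0.13, "dy": -0.21, "dz": -0.43, "spin": 0, "grip": 0},
    {"dx": 0.13, "dy": -0.21, "dz": -0.43, "spin": 0, "grip": 0},
    {"dx": 0.13, "dy": -0.21, "dz": -0.43, "spin": 0, "grip": 0},
    {"dx": 0.13, "dy": -0.21, "dz": -0.43, "spin": 0, "grip": 0}
  ]
}}

```text
time_s: 14.23
tcp_pos: [0.532, -0.1481, 0.2033]
eef_rot: [-180.0, -0.0, -57.8]
contact_force: [-0.1, 0.3, -0.8]
gripper_width: 0.0239
```

{"op": "servo_tool", "data": {
  "targets": [
    {"dx": 0.03, "dy": -0.04, "dz": -0.09, "spin": 0, "grip": 0},
    {"dx": 0.05, "dy": -0.08, "dz": -0.17, "spin": 0, "grip": 0},
    {"dx": 0.08, "dy": -0.13, "dz": -0.26, "spin": 0, "grip": 0},
    {"dx": 0.08, "dy": -0.13, "dz": -0.26, "spin": 0, "grip": 0},
    {"dx": 0.08, "dy": -0.13, "dz": -0.26, "spin": 0, "grip": 0},
    {"dx": 0.08, "dy": -0.13, "dz": -0.26, "spin": 0, "grip": 0},
    {"dx": 0.08, "dy": -0.13, "dz": -0.26, "spin": 0, "grip": 0},
    {"dx": 0.08, "dy": -0.13, "dz": -0.26, "spin": 0, "grip": 0},
    {"dx": 0.08, "dy": -0.13, "dz": -0.26, "spin": 0, "grip": 0},
    {"dx": 0.08, "dy": -0.13, "dz": -0.26, "spin": 0, "grip": 0}
  ]
}}

```text
time_s: 15.07
tcp_pos: [0.5327, -0.1494, 0.2006]
eef_rot: [180.0, -0.0, -57.8]
contact_force: [0.1, 0.2, -1.6]
gripper_width: 0.0237
```

{"op": "servo_tool", "data": {
  "targets": [
    {"dx": 0.03, "dy": -0.04, "dz": -0.09, "spin": 0, "grip": 0},
    {"dx": 0.05, "dy": -0.08, "dz": -0.17, "spin": 0, "grip": 0},
    {"dx": 0.08, "dy": -0.13, "dz": -0.26, "spin": 0, "grip": 0},
    {"dx": 0.08, "dy": -0.13, "dz": -0.26, "spin": 0, "grip": 0},
    {"dx": 0.08, "dy": -0.13, "dz": -0.26, "spin": 0, "grip": 0},
    {"dx": 0.08, "dy": -0.13, "dz": -0.26, "spin": 0, "grip": 0},
    {"dx": 0.08, "dy": -0.13, "dz": -0.26, "spin": 0, "grip": 0},
    {"dx": 0.08, "dy": -0.13, "dz": -0.26, "spin": 0, "grip": 0},
    {"dx": 0.08, "dy": -0.13, "dz": -0.26, "spin": 0, "grip": 0},
    {"dx": 0.08, "dy": -0.13, "dz": -0.26, "spin": 0, "grip": 0}
  ]
}}

```text
time_s: 15.9
tcp_pos: [0.5335, -0.1507, 0.198]
eef_rot: [180.0, -0.0, -57.8]
contact_force: [0.4, 0.4, -1.1]
gripper_width: 0.0241
```

{"op": "servo_tool", "data": {
  "targets": [
    {"dx": 0.03, "dy": -0.04, "dz": -0.09, "spin": 0, "grip": 0},
    {"dx": 0.05, "dy": -0.08, "dz": -0.17, "spin": 0, "grip": 0},
    {"dx": 0.08, "dy": -0.13, "dz": -0.26, "spin": 0, "grip": 0},
    {"dx": 0.08, "dy": -0.13, "dz": -0.26, "spin": 0, "grip": 0},
    {"dx": 0.08, "dy": -0.13, "dz": -0.26, "spin": 0, "grip": 0},
    {"dx": 0.08, "dy": -0.13, "dz": -0.26, "spin": 0, "grip": 0},
    {"dx": 0.08, "dy": -0.13, "dz": -0.26, "spin": 0, "grip": 0},
    {"dx": 0.08, "dy": -0.13, "dz": -0.26, "spin": 0, "grip": 0},
    {"dx": 0.08, "dy": -0.13, "dz": -0.26, "spin": 0, "grip": 0},
    {"dx": 0.08, "dy": -0.13, "dz": -0.26, "spin": 0, "grip": 0}
  ]
}}

```text
time_s: 16.73
tcp_pos: [0.5346, -0.1518, 0.197]
eef_rot: [-179.9, -0.0, -57.8]
contact_force: [-5.0, 5.0, 9.5]
gripper_width: 0.024
```

{"op": "servo_tool", "data": {
  "targets": [
    {"dx": 0, "dy": 0, "dz": 0, "spin": 0, "grip": 0},
    {"dx": 0, "dy": 0, "dz": 0, "spin": 0, "grip": 0},
    {"dx": 0, "dy": 0, "dz": 0, "spin": 0, "grip": 0},
    {"dx": 0, "dy": 0, "dz": 0, "spin": 0, "grip": 0},
    {"dx": 0, "dy": 0, "dz": 0, "spin": 0, "grip": 0},
    {"dx": 0, "dy": 0, "dz": 0, "spin": 0, "grip": 0},
    {"dx": 0, "dy": 0, "dz": 0, "spin": 0, "grip": 0},
    {"dx": 0, "dy": 0, "dz": 0, "spin": 0, "grip": 0},
    {"dx": 0, "dy": 0, "dz": 0, "spin": 0, "grip": 0},
    {"dx": 0, "dy": 0, "dz": 0, "spin": 0, "grip": 0}
  ]
}}

```text
time_s: 17.57
tcp_pos: [0.5346, -0.1518, 0.197]
eef_rot: [-179.9, -0.0, -57.8]
contact_force: [-4.7, 4.6, 10.5]
gripper_width: 0.024
```

Run:
```python
from h import *
s=r.get_state(); print(s['time_s'],s['tcp_pos'],s['moment'],s['contact_force'])
c=r.capture("side")
cv2.imwrite("pics/c7.png",cv2.resize(c[200:260,260:340],(640,480),interpolation=cv2.INTER_CUBIC))
```

```text
17.5667 [ 0.53455333 -0.15181146  0.19701647] [ 1.48967221  1.81004702 -0.06109317] [-4.72682992  4.56477984 10.50410393]
```

View pics/c7.png

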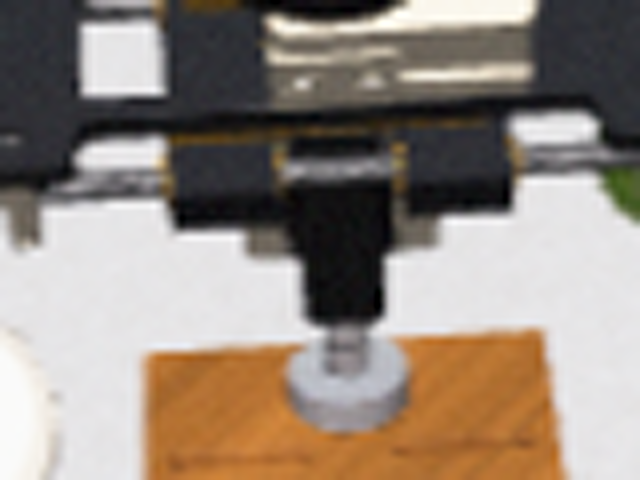

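{"op": "servo_tool", "data": {
  "targets": [
    {"dx": -0.05, "dy": 0.08, "dz": 0.17, "spin": 0, "grip": 0},
    {"dx": -0.18, "dy": 0.28, "dz": 0.58, "spin": 0, "grip": 0},
    {"dx": -0.44, "dy": 0.69, "dz": 1.42, "spin": 0, "grip": 0},
    {"dx": -0.71, "dy": 1.13, "dz": 2.31, "spin": 0, "grip": 0},
    {"dx": -1.02, "dy": 1.61, "dz": 3.3, "spin": 0, "grip": 0},
    {"dx": -1.32, "dy": 2.1, "dz": 4.3, "spin": 0, "grip": 0},
    {"dx": -1.63, "dy": 2.58, "dz": 5.29, "spin": 0, "grip": 0},
    {"dx": -1.93, "dy": 3.06, "dz": 6.28, "spin": 0, "grip": 0},
    {"dx": -2.14, "dy": 3.39, "dz": 6.94, "spin": 0, "grip": 0},
    {"dx": -2.24, "dy": 3.55, "dz": 7.27, "spin": 0, "grip": 0}
  ]
}}

```text
time_s: 18.45
tcp_pos: [0.5121, -0.1159, 0.2698]
eef_rot: [-179.9, -0.1, -57.8]
contact_force: [0.5, -0.8, -1.2]
gripper_width: 0.0241
```

{"op": "servo_tool", "data": {
  "targets": [
    {"dx": 0.31, "dy": -0.48, "dz": 0.2, "spin": 0, "grip": 0},
    {"dx": 0.62, "dy": -0.97, "dz": 0.52, "spin": 0, "grip": 0},
    {"dx": 0.95, "dy": -1.5, "dz": 0.83, "spin": 0, "grip": 0},
    {"dx": 1.27, "dy": -2.01, "dz": 1.13, "spin": 0, "grip": 0},
    {"dx": 1.6, "dy": -2.54, "dz": 1.38, "spin": 0, "grip": 0},
    {"dx": 1.95, "dy": -3.08, "dz": 1.62, "spin": 0, "grip": 0},
    {"dx": 2.64, "dy": -4.17, "dz": 2.0, "spin": 0, "grip": 0},
    {"dx": 3.34, "dy": -5.28, "dz": 2.3, "spin": 0, "grip": 0},
    {"dx": 4.06, "dy": -6.42, "dz": 2.4, "spin": 0, "grip": 0},
    {"dx": 4.17, "dy": -6.59, "dz": 2.4, "spin": 0, "grip": 0}
  ]
}}

```text
time_s: 19.28
tcp_pos: [0.5547, -0.1843, 0.2919]
eef_rot: [180.0, -0.0, -57.9]
contact_force: [-0.1, 1.6, -1.0]
gripper_width: 0.0239
```

{"op": "servo_tool", "data": {
  "squeeze": 20,
  "targets": [
    {"dx": 0, "dy": 0, "dz": 0, "spin": 0, "grip": 0},
    {"dx": 0, "dy": 0, "dz": 0, "spin": 0, "grip": 0},
    {"dx": 0, "dy": 0, "dz": 0, "spin": 0, "grip": 0},
    {"dx": 0, "dy": 0, "dz": 0.6, "spin": 0, "grip": 0},
    {"dx": 0, "dy": 0, "dz": 1.5, "spin": 0, "grip": 0},
    {"dx": 0, "dy": 0, "dz": 2.5, "spin": 0, "grip": 0},
    {"dx": 0, "dy": 0, "dz": 3.5, "spin": 0, "grip": 0},
    {"dx": 0, "dy": 0, "dz": 4.5, "spin": 0, "grip": 0},
    {"dx": 0, "dy": 0, "dz": 5, "spin": 0, "grip": 0},
    {"dx": 0, "dy": 0, "dz": 5, "spin": 0, "grip": 0}
  ]
}}

```text
time_s: 20.12
tcp_pos: [0.5542, -0.1824, 0.3442]
eef_rot: [-179.9, -0.1, -57.8]
contact_force: [0.3, 0.5, -1.4]
gripper_width: 0.0239
```

Run:
```python
from h import *
s=r.get_state(); print(s['time_s'],s['tcp_pos'],s['moment'],s['contact_force'])
c=r.capture("side");p=s['tcp_pos']
x,y=260,165
cv2.imwrite("pics/c8.png",cv2.resize(c[y:y+90,x:x+120],(720,540),interpolation=cv2.INTER_CUBIC))
for q in (0,-.04,-.147): print(q,(px("side",p+[0,0,q])-[x,y])*6)
for k in r.cut_out("gauge","side")[:2]: print(k["p"],(k["extent"]-np.array([x,y,x,y]))*6)
```

```text
20.1167 [ 0.55424604 -0.18244961  0.34418129] [-0.02627965  0.07248249  0.01116864] [ 0.3303073   0.53099393 -1.39344249]
0 [[250.44315585 257.4668905 ]]
-0.04 [[252.88860726 318.69275904]]
-0.147 [[258.67436547 463.54866176]]
0.82 [197.4 155.4 300.  471.6]
```

View pics/c8.png

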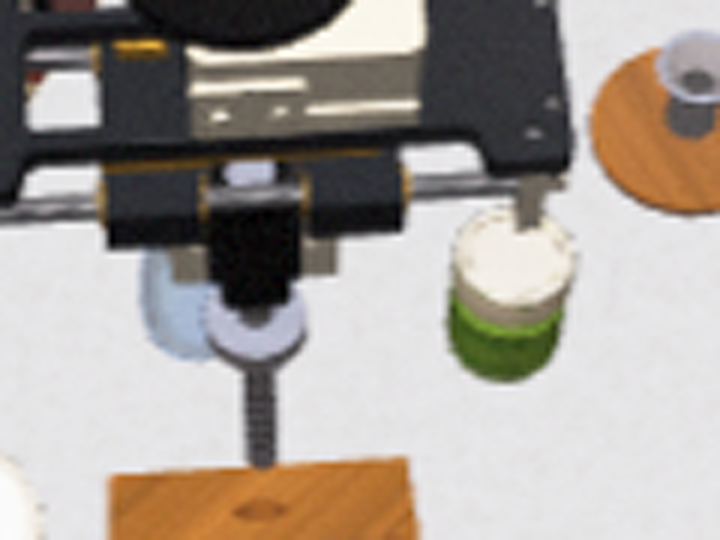

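{"op": "servo_tool", "data": {
  "targets": [
    {"dx": 0.2, "dy": 2, "dz": 0, "spin": 0, "grip": 0},
    {"dx": 0.6, "dy": 5.5, "dz": 0, "spin": 0, "grip": 0},
    {"dx": 1.1, "dy": 9.5, "dz": 0, "spin": 0, "grip": 0},
    {"dx": 1.6, "dy": 13.5, "dz": 0, "spin": 0, "grip": 0},
    {"dx": 2.1, "dy": 17.5, "dz": 0, "spin": 0, "grip": 0},
    {"dx": 2.6, "dy": 21.5, "dz": 0, "spin": 0, "grip": 0},
    {"dx": 3.1, "dy": 25.5, "dz": 0, "spin": 0, "grip": 0},
    {"dx": 3.6, "dy": 29.5, "dz": 0, "spin": 0, "grip": 0},
    {"dx": 3.9, "dy": 32.5, "dz": 0, "spin": 0, "grip": 0},
    {"dx": 4.1, "dy": 34.5, "dz": 0, "spin": 0, "grip": 0}
  ]
}}

```text
time_s: 21.05
tcp_pos: [0.5943, 0.1657, 0.3408]
eef_rot: [179.9, 0.0, -57.7]
contact_force: [0.4, -0.3, -1.5]
gripper_width: 0.0239
```

{"op": "servo_tool", "data": {
  "targets": [
    {"dx": 0, "dy": 0, "dz": 0, "spin": 0, "grip": 0},
    {"dx": 0, "dy": 0, "dz": -1, "spin": 0, "grip": 0},
    {"dx": 0, "dy": 0, "dz": -3, "spin": 0, "grip": 0},
    {"dx": 0, "dy": 0, "dz": -5, "spin": 0, "grip": 0},
    {"dx": 0, "dy": 0, "dz": -7, "spin": 0, "grip": 0},
    {"dx": 0, "dy": 0, "dz": -9, "spin": 0, "grip": 0},
    {"dx": 0, "dy": 0, "dz": -11, "spin": 0, "grip": 0},
    {"dx": 0, "dy": 0, "dz": -12, "spin": 0, "grip": 0},
    {"dx": 0, "dy": 0, "dz": -12.5, "spin": 0, "grip": 0},
    {"dx": 0, "dy": 0, "dz": -12.5, "spin": 0, "grip": 0}
  ]
}}

```text
time_s: 21.88
tcp_pos: [0.5941, 0.1617, 0.2159]
eef_rot: [179.9, 0.0, -57.8]
contact_force: [-0.9, 0.4, -1.3]
gripper_width: 0.0238
```

Run:
```python
from h import *
s=r.get_state(); print(s['time_s'],s['tcp_pos'],s['moment'],s['contact_force'])
c=r.capture("side");t=r.capture("top");p=s['tcp_pos']
x,y=335,130
cr=cv2.resize(c[y:y+75,x:x+75],(600,600),interpolation=cv2.INTER_CUBIC)
cv2.imwrite("pics/c9.png",cr)
for q in (0,-.04,-.147): print(q,(px("side",p+[0,0,q])-[x,y])*8)
print((px("side",[.595,.1625,.056])-[x,y])*8)
```

```text
21.8833 [0.59411108 0.16170261 0.21592006] [-0.04127309  0.18486219  0.01615069] [-0.88441389  0.41635639 -1.3010103 ]
0 [[385.8235062   64.14219953]]
-0.04 [[370.41082169 145.43277787]]
-0.147 [[333.08610806 342.2931985 ]]
[[332.2097982  363.57634232]]
```

View pics/c9.png

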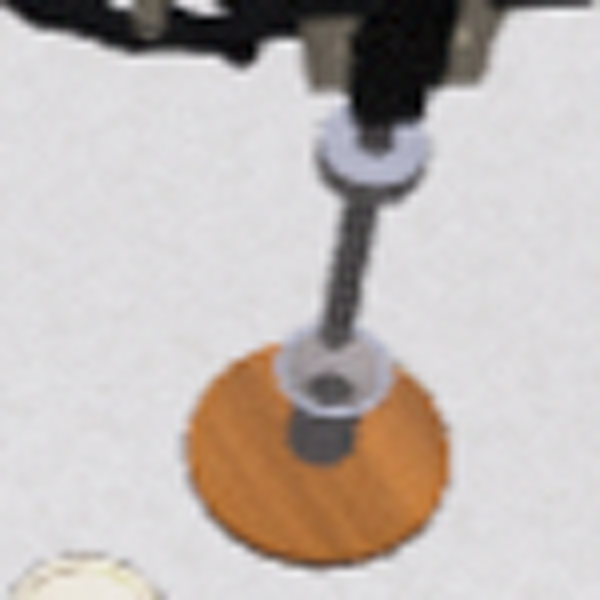

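{"op": "servo_tool", "data": {
  "squeeze": 10,
  "targets": [
    {"dx": 0.1, "dy": 0.1, "dz": -0.5, "spin": 0, "grip": 0},
    {"dx": 0.1, "dy": 0.1, "dz": -1, "spin": 0, "grip": 0},
    {"dx": 0.1, "dy": 0.1, "dz": -1.6, "spin": 0, "grip": 0},
    {"dx": 0.1, "dy": 0.1, "dz": -2.2, "spin": 0, "grip": 0},
    {"dx": 0.1, "dy": 0.1, "dz": -2.8, "spin": 0, "grip": 0},
    {"dx": 0.1, "dy": 0.1, "dz": -3.4, "spin": 0, "grip": 0},
    {"dx": 0.1, "dy": 0.1, "dz": -4, "spin": 0, "grip": 0},
    {"dx": 0.1, "dy": 0.1, "dz": -4.5, "spin": 0, "grip": 0},
    {"dx": 0.1, "dy": 0.1, "dz": -4.9, "spin": 0, "grip": 0},
    {"dx": 0.1, "dy": 0.1, "dz": -5.1, "spin": 0, "grip": 0}
  ]
}}

```text
time_s: 22.82
tcp_pos: [0.5953, 0.1633, 0.1652]
eef_rot: [179.9, 0.0, -57.8]
contact_force: [-0.9, -1.7, -0.5]
gripper_width: 0.0238
```

{"op": "servo_tool", "data": {
  "targets": [
    {"dx": 0, "dy": 0, "dz": -0.1, "spin": 0, "grip": 0},
    {"dx": 0, "dy": 0, "dz": -0.2, "spin": 0, "grip": 0},
    {"dx": 0, "dy": 0, "dz": -0.3, "spin": 0, "grip": 0},
    {"dx": 0, "dy": 0, "dz": -0.3, "spin": 0, "grip": 0},
    {"dx": 0, "dy": 0, "dz": -0.3, "spin": 0, "grip": 0},
    {"dx": 0, "dy": 0, "dz": -0.3, "spin": 0, "grip": 0},
    {"dx": 0, "dy": 0, "dz": -0.3, "spin": 0, "grip": 0},
    {"dx": 0, "dy": 0, "dz": -0.3, "spin": 0, "grip": 0},
    {"dx": 0, "dy": 0, "dz": -0.3, "spin": 0, "grip": 0},
    {"dx": 0, "dy": 0, "dz": -0.3, "spin": 0, "grip": 0}
  ]
}}

```text
time_s: 23.65
tcp_pos: [0.5955, 0.1635, 0.163]
eef_rot: [180.0, 0.0, -57.8]
contact_force: [-2.2, -1.6, -1.3]
gripper_width: 0.0242
```

{"op": "servo_tool", "data": {
  "targets": [
    {"dx": -0.05, "dy": -0.05, "dz": -0.1, "spin": 0, "grip": 0},
    {"dx": -0.1, "dy": -0.1, "dz": -0.2, "spin": 0, "grip": 0},
    {"dx": -0.1, "dy": -0.1, "dz": -0.2, "spin": 0, "grip": 0},
    {"dx": -0.1, "dy": -0.1, "dz": -0.2, "spin": 0, "grip": 30},
    {"dx": -0.1, "dy": -0.1, "dz": -0.2, "spin": 0, "grip": 32},
    {"dx": -0.1, "dy": -0.1, "dz": -0.2, "spin": 0, "grip": 36},
    {"dx": -0.1, "dy": -0.1, "dz": -0.2, "spin": 0, "grip": 45},
    {"dx": -0.1, "dy": -0.1, "dz": -0.2, "spin": 0, "grip": 60},
    {"dx": -0.1, "dy": -0.1, "dz": -0.2, "spin": 0, "grip": 80},
    {"dx": -0.1, "dy": -0.1, "dz": -0.2, "spin": 0, "grip": 100}
  ]
}}

```text
time_s: 24.48
tcp_pos: [0.5947, 0.1627, 0.1611]
eef_rot: [-180.0, -0.0, -57.8]
contact_force: [0.7, 0.1, -1.0]
gripper_width: 0.0526
```

{"op": "servo_tool", "data": {
  "targets": [
    {"dx": 0, "dy": 0, "dz": 0, "spin": 0, "grip": 100},
    {"dx": 0, "dy": 0, "dz": 0, "spin": 0, "grip": 100},
    {"dx": 0, "dy": 0, "dz": 0, "spin": 0, "grip": 100},
    {"dx": 0, "dy": 0, "dz": 0, "spin": 0, "grip": 100},
    {"dx": 0, "dy": 0, "dz": 0.5, "spin": 0, "grip": 100},
    {"dx": 0, "dy": 0, "dz": 2, "spin": 0, "grip": 100},
    {"dx": 0, "dy": 0, "dz": 4, "spin": 0, "grip": 100},
    {"dx": 0, "dy": 0, "dz": 7, "spin": 0, "grip": 100},
    {"dx": 0, "dy": 0, "dz": 10, "spin": 0, "grip": 100},
    {"dx": 0, "dy": 0, "dz": 13, "spin": 0, "grip": 100}
  ]
}}

```text
time_s: 25.32
tcp_pos: [0.5944, 0.1624, 0.293]
eef_rot: [-180.0, -0.0, -57.8]
contact_force: [1.0, 0.4, 0.4]
gripper_width: 0.0876
```

{"op": "servo_tool", "data": {
  "targets": [
    {"dx": -0.5, "dy": -2, "dz": 1, "spin": 0, "grip": 100},
    {"dx": -1, "dy": -5, "dz": 2, "spin": 0, "grip": 100},
    {"dx": -2, "dy": -9, "dz": 2, "spin": 0, "grip": 100},
    {"dx": -3, "dy": -12, "dz": 2, "spin": 0, "grip": 100},
    {"dx": -4, "dy": -15, "dz": 2, "spin": 0, "grip": 100},
    {"dx": -6, "dy": -18, "dz": 2, "spin": 0, "grip": 100},
    {"dx": -8, "dy": -20, "dz": 2, "spin": 0, "grip": 100},
    {"dx": -10, "dy": -22, "dz": 2, "spin": 0, "grip": 100},
    {"dx": -10, "dy": -22, "dz": 2, "spin": 0, "grip": 100},
    {"dx": -10, "dy": -22, "dz": 2, "spin": 0, "grip": 100}
  ]
}}

```text
time_s: 26.15
tcp_pos: [0.4937, -0.0585, 0.3121]
eef_rot: [-179.9, -0.0, -57.9]
contact_force: [0.4, 0.1, 0.1]
gripper_width: 0.0876
```

Run:
```python
from h import *
s=r.get_state(); print(s['time_s'],s['tcp_pos'],s['contact_force'],s['gripper_width'])
c=r.capture("side");t=r.capture("top")
cv2.imwrite("pics/t10.png",t);cv2.imwrite("pics/s10.png",c)
x,y=335,125
a=cv2.resize(c[y:y+80,x:x+53],(400,600),interpolation=cv2.INTER_CUBIC)
b=cv2.resize(t[185:245,165:205],(400,600),interpolation=cv2.INTER_CUBIC)
cv2.imwrite("pics/c10.png",np.hstack([a,b]))
S=np.array([.5950,.1630,0.])
for q in (.056,.014+.097,.014+.109,.014+.132,.2145): print(q,((px("side",S+[0,0,q])-[x,y])*7.5).round(),((px("top",S+[0,0,q])-[165,185])*10).round())
```

```text
26.15 [ 0.49371638 -0.05854928  0.31207055] [0.35536045 0.12250157 0.13409225] 0.08764116819201655
0.056 [[312. 377.]] [[307. 304.]]
0.111 [[329. 287.]] [[255. 280.]]
0.123 [[333. 267.]] [[243. 274.]]
0.14600000000000002 [[341. 226.]] [[220. 263.]]
0.2145 [[365.  99.]] [[145. 228.]]
```

View pics/c10.png

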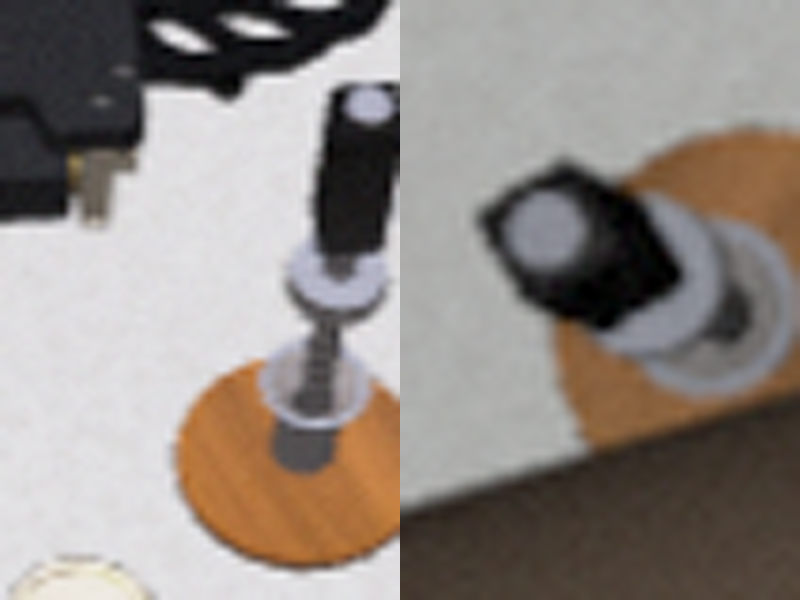

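```bash
python3 -c "
from plant import r
print(r.close_job())"
```

```text
the job is handed in; nothing more can be done
None
```

I measured the hole with the gauge, stood the gauge back in its stand and handed the job in. `close_job` reports no verdict, so what follows is from my own readings.

- **Measuring:** I held the gauge by its handle, eased the tip into the hole mouth, and tilted the gauge in the grip to the hole's 30°. Then I pushed it gently down the hole. It hit bottom at about 12–13 N, well under the 50 N limit. A picture showed the collar lying flat on the block's top face. The arm position put the hole depth at about 96 mm.
- **Returning it:** I drew the gauge out, turned it upright again at the hole mouth, lowered it into the stand and released it. The gripper moved clear, at about 26 s of the 64 s allowed.
- **Last check:** In the final picture the knob is where it should be for a fully seated, upright gauge, within about a pixel in both views. The collar's lower face is about 97 mm from the tip, ±2 mm, which agrees with the 96 mm.

No check failed or disagreed. I did not re-measure the bystanders; the arm never met any unexpected force near them.

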